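Find the burner cap that rocks and seat it

TASK

The gas hob has been cleaned and its four burner caps put back, but one of them is not sitting in its burner. Press down on the rims of the caps with the fingertips until you find the one that rocks (tip it under your finger), then push that cap sideways until it drops into its burner, so that all four caps lie flat and fully home. Do not pick up or knock off any cap, and leave everything else where it is.

Things in the scene. Friction and masses are not known exactly. Their poses are not given: they have to be found in the camera images.
- hob: Built-in gas hob: a steel plate 460 mm (x) by 560 mm (y) and 12 mm thick lying on the worktop, a 4 mm bead round its edge. Four burners stand on it in a 2 by 2 pattern, 190 mm apart along its x and 220 mm along its y; four black knobs (40 mm wide, tops 41 mm above the worktop) stand along its -y edge. Origin on the worktop under the middle of the four burners; z up.
- burner_1: One of four identical fixed burner heads: aluminium ring 72 mm wide, 24 mm tall (flat top 36 mm above the worktop) round a 48 mm hole; a white igniter pin, lower than the ring, beside it. Origin: centre of its underside, z up; yaw means nothing. A seated cap's spigot is in the hole: the cap lies level, its origin level with the ring's top, with 2.5 mm play sideways.
- cap_1: One of four identical black caps: disc 76 mm wide, 8 mm thick, 220 g; spigot under it 43 mm wide, 3.5 mm deep. Origin: centre of the disc's underside; z up. The badly placed cap (any) is 6 to 8 mm off its burner's axis and leans 0.07 rad, raised on that side. Pressed there 15 to 30 mm out (3 N) it tips level, falling back when freed; its rim pushed there towards the axis (under 5 N), it drops in.
- burner_2: One of four identical fixed burner heads: aluminium ring 72 mm wide, 24 mm tall (flat top 36 mm above the worktop) round a 48 mm hole; a white igniter pin, lower than the ring, beside it. Origin: centre of its underside, z up; yaw means nothing. A seated cap's spigot is in the hole: the cap lies level, its origin level with the ring's top, with 2.5 mm play sideways.
- cap_2: One of four identical black caps: disc 76 mm wide, 8 mm thick, 220 g; spigot under it 43 mm wide, 3.5 mm deep. Origin: centre of the disc's underside; z up. The badly placed cap (any) is 6 to 8 mm off its burner's axis and leans 0.07 rad, raised on that side. Pressed there 15 to 30 mm out (3 N) it tips level, falling back when freed; its rim pushed there towards the axis (under 5 N), it drops in.
- burner_3: One of four identical fixed burner heads: aluminium ring 72 mm wide, 24 mm tall (flat top 36 mm above the worktop) round a 48 mm hole; a white igniter pin, lower than the ring, beside it. Origin: centre of its underside, z up; yaw means nothing. A seated cap's spigot is in the hole: the cap lies level, its origin level with the ring's top, with 2.5 mm play sideways.
- cap_3: One of four identical black caps: disc 76 mm wide, 8 mm thick, 220 g; spigot under it 43 mm wide, 3.5 mm deep. Origin: centre of the disc's underside; z up. The badly placed cap (any) is 6 to 8 mm off its burner's axis and leans 0.07 rad, raised on that side. Pressed there 15 to 30 mm out (3 N) it tips level, falling back when freed; its rim pushed there towards the axis (under 5 N), it drops in.
- burner_4: One of four identical fixed burner heads: aluminium ring 72 mm wide, 24 mm tall (flat top 36 mm above the worktop) round a 48 mm hole; a white igniter pin, lower than the ring, beside it. Origin: centre of its underside, z up; yaw means nothing. A seated cap's spigot is in the hole: the cap lies level, its origin level with the ring's top, with 2.5 mm play sideways.
- cap_4: One of four identical black caps: disc 76 mm wide, 8 mm thick, 220 g; spigot under it 43 mm wide, 3.5 mm deep. Origin: centre of the disc's underside; z up. The badly placed cap (any) is 6 to 8 mm off its burner's axis and leans 0.07 rad, raised on that side. Pressed there 15 to 30 mm out (3 N) it tips level, falling back when freed; its rim pushed there towards the axis (under 5 N), it drops in.
- brush: Bystander: cleaning brush with blue handle, 200 mm long, 42 mm wide, 20 mm high, lying on the hob between its left and right burners. Origin at the centre of its underside.
- spatula: Bystander: spatula with wooden handle, 280 mm long, up to 65 mm wide and 20 mm high, lying on the hob behind the far burners. Origin at the centre of its underside.
- dish_soap: Bystander: green bottle, 64 mm wide, 190 mm tall, on the worktop right of the hob. Origin at the centre of its underside.
- tin: Bystander: open steel tin, 100 mm wide, 120 mm tall, on the worktop left of the hob. Origin at the centre of its underside.
- cup: Bystander: white mug, 72 mm wide, 65 mm tall, on the worktop left of the hob. Origin at the centre of its underside.
- plate: Bystander: white plate, 170 mm wide, 18 mm high, on the worktop right of the hob near the robot. Origin at the centre of its underside.
Mind the look-alikes: they are no part of the job. Leave any green or yellow look-alike of the cap_2 alone. Leave any orange look-alike of the cap_4 alone.

How it is judged (in metres and radians):
On the way:
1. the badly placed cap is pressed and rocks: touched by the fingers while still out of its seat, it tips out of the lean it rested in (((z of cap_1 in the frame of hob above 0.0378 m and contact force between the fingers and cap_1 above 0.3 N and (angle between cap_1's own z axis and vertical below 0.045 rad or angle between cap_1's own z axis and vertical above 0.105 rad)) or (z of cap_2 in the frame of hob above 0.0378 m and contact force between the fingers and cap_2 above 0.3 N and (angle between cap_2's own z axis and vertical below 0.045 rad or angle between cap_2's own z axis and vertical above 0.105 rad)) or (z of cap_3 in the frame of hob above 0.0378 m and contact force between the fingers and cap_3 above 0.3 N and (angle between cap_3's own z axis and vertical below 0.045 rad or angle between cap_3's own z axis and vertical above 0.105 rad)) or (z of cap_4 in the frame of hob above 0.0378 m and contact force between the fingers and cap_4 above 0.3 N and (angle between cap_4's own z axis and vertical below 0.045 rad or angle between cap_4's own z axis and vertical above 0.105 rad)))), for 0.06 s.
At the end, for the whole second after the job is handed in: All four caps are seated: each lies level within 0.03 rad, its origin 34.5 to 37.3 mm above the worktop (level with the burner ring's top at 36 mm), and is at rest (z of cap_1 in the frame of hob between 0.0345 and 0.0373 m and angle between each of cap_1, cap_2, cap_3, cap_4's own z axis and vertical below 0.03 rad and linear speed of each of cap_1, cap_2, cap_3, cap_4 below 0.02 m/s and z of cap_2 in the frame of hob between 0.0345 and 0.0373 m and z of cap_3 in the frame of hob between 0.0345 and 0.0373 m and z of cap_4 in the frame of hob between 0.0345 and 0.0373 m); the robot touches nothing.
It fails at once if a cap is lifted: its origin rises more than 14 mm above its seated height (z of any of cap_1, cap_2, cap_3, cap_4 in the frame of hob above 0.05 m).
It fails at once if a cap is knocked off its burner (z of any of cap_1, cap_2, cap_3, cap_4 in the frame of hob below 0.028 m).
It fails at once if a bystander is moved more than 25 mm (distance of any of brush, spatula, dish_soap, tin, cup, plate from where it was at the start of the episode above 0.025 m).
It also fails if it takes over 56 s, if anything falls off the work surface, if the arm or the gripper's body presses on something with over 40 N, if the wrist force passes 120 N, or if a joint passes its speed limit or range.

ROBOT

A 6-joint arm with a two-finger parallel gripper is mounted at the origin on the work surface. World frame = base frame: x ahead of the robot, y to its left, z up, the work surface at z = 0. Lengths are in mm, angles in rad, forces in N, time in s.
With the tool pointing down it reaches from about 400 to 925 mm from the base axis. Payload 12.5 kg.
Tool frame: the origin (TCP) lies midway between the tips of the shut fingers; the grasp point (between the pads) lies 19 mm behind it; z points along the fingers, y is the direction in which the jaws open and shut (so a half turn about z gives the same grasp; the last joint's range is limited). The gripper opens to 95 mm and grips with 3 to 60 N. Pads are 20 mm wide; open, the fingers measure 119 mm over their backs; the gripper's body (75 mm by 180 mm) begins 59 mm behind the grasp point.
Start: joints at [-1.271, 0.491, 1.559, -0, 1.092, -0.106], TCP at [246.745, -574.25, 214.661] pointing down, gripper open.
Joint ranges: [-3.1, 3.1], [-0.84, 2.19], [0.05, 2.79], [-1.13, 4.28], [0.06, 2.93], [-2.69, 2.69]. Speed limits (rad/s): [2.22, 2.22, 2.79, 3.14, 3.14, 3.14].

INTERFACE

Orientations are given as [roll, pitch, yaw] about the fixed x, y, z axes, in that order (R = Rz(yaw) Ry(pitch) Rx(roll)).
In Python, from cell import env, eyes, job_done, boxes_of, regions_of gives the robot as it stands.
- The arm moves only by the tool send_rows, never from a script. Its argument "plan" is text: rows parted by semicolons, each of 5 numbers parted by spaces: the shift along the tool's x, y, z in mm, then the turn about the tool's z in rad, then the finger opening in mm, from 0 to 95.1. In form: x y z roll gripper; .... A call has 1 to 8 rows; each row shifts and turns the pose as measured when the row begins, along the tool's axes as they then stand; what a row does not reach is not made up. A row lasts 1/10 s, in which the tool goes at most 50 mm and 8.59 degrees, less where a joint would pass 70% of its speed; a pose out of reach is approached as far as the arm can. A call with a gripper value outside its range is refused whole. The fingers move at their own pace and stop on an object; the grip force is fixed at half the most. Time passes only in rows, so rows that do not move let the fingers close. It gives the time, the measured TCP pose, the force and the opening at its end, in the units of the state.
- env.state(): the state, without advancing time (a new reading comes with each control period).
- eyes.read_camera(name): name is "side" or "top" or "wrist"; returns a dict with "image" (384x512x3 uint8, red, green, blue), "vertical_fov" (degrees; the focal length in pixels is half the picture's height over the tangent of half this angle, whatever the lens; pixels are square), "cx", "cy" (the principal point, pixels), "extrinsics" (4x4, takes a point from camera to world coordinates). Camera axes: x right, y up, looking along -z (the intrinsics and any distortion apply to the point x, -y, -z); pixel columns grow to the right and rows downward; lengths in mm; the calibration is good to about 2 mm. A picture is of the moment at which its call begins. There is no depth.
- job_done(): hands the job in, once; it reports no verdict.
Trained networks look in a picture, given as the dict that the camera call returned (one of the last four; its "shot" number tells which), for a name from the list of things; names that differ only in an ending like _2 or _b are one class to them, and where a whole thing is asked for, a point or a joint stands for the part that bears it (a point fixed in the world has none). Each returns a list of dicts, best first, with "confidence" (0 to 1); they miss things now and then, are a little off and sometimes report something else, mostly with a low value. They report only what shows in the picture. A call takes as long as a camera call. They do not tell look-alikes from the thing itself.
- boxes_of(target, picture): "bbox" ([left, top, width, height] in pixels, round what is visible of it).
- regions_of(target, picture): "pixels" (384x512 bool, what is visible of it) and "bbox" ([left, top, width, height] in pixels, round what is visible of it).
The state is a dict: "t": time; "joints": joint angles; "qvel": joint speeds; "tau": joint torques, N m; "eef_pos": TCP position; "tcp_rot": TCP orientation; "ft_force": force on the tool from outside, world axes, zero at the start; "moment": the same for the moment, N m; "opening": opening from 0.0 (shut) to 1.0 (fully open).
Only numpy, scipy, OpenCV 4.12 (cv2) and the standard library are available. Lean on these libraries where they do the work, as an engineer would, in place of code of your own. Each camera call takes 0.05 s, during which the arm holds its last target.

## Working session

There is one attempt and no reset: what is moved stays moved. The work goes in short steps, Python scripts to look and compute and a tool call to move; the robot and the scene stay as the last step left them, time stands still between calls to the robot, and variables do not carry over. Pictures are saved under pics/ and viewed, and the job is handed in when it is done.

Besides the shell and the picture viewer there is one more tool, called after "Emit:" by a JSON object that holds its "name" and its "arguments", one argument or row to a line. send_rows: Moves the arm, as the interface text tells. Its arguments: {"type":"object","properties":{"plan":{"type":"string"}},"required":["plan"]}

```bash
ls; mkdir -p pics; python3 - <<'E'
from cell import env,eyes
import cv2,numpy as np
s=env.state();print(s)
for n in ["side","top","wrist"]:
    p=eyes.read_camera(n);print(n,p['vertical_fov'],p['cx'],p['cy'],p['shot'],[k for k in p]);print(np.round(p['extrinsics'],3).tolist())
    cv2.imwrite(f"pics/{n}0.png",p['image'][:,:,::-1])
    np.save(f"pics/{n}0.npy",p,allow_pickle=True)
E
```

```text
pics
{'t': 0.0, 'joints': array([-1.27063276e+00,  4.91564024e-01,  1.55948035e+00, -1.33341989e-05,
        1.09167357e+00, -1.05604310e-01]), 'qvel': array([-0.00034273, -0.00043191, -0.00065639,  0.00047546,  0.00066746,
       -0.00022905]), 'tau': array([-7.26807934e-05, -6.12655377e+01, -2.58184183e+01,  6.92925928e-02,
        4.82358690e-02, -1.22889710e-04]), 'eef_pos': array([ 246.64309732, -574.00051647,  214.04832968]), 'tcp_rot': array([-3.14047239e+00, -1.06854638e-04,  4.05773970e-01]), 'ft_force': array([ 0.46053416, -0.31153344, -0.54880041]), 'moment': array([-0.08410813, -0.00047064, -0.00496963]), 'opening': 1.0024863543770752}
side 52.07677358632627 258.96742324219986 195.39380313439938 1 ['image', 'vertical_fov', 'cx', 'cy', 'extrinsics', 'shot']
[[0.978, 0.138, -0.154, 319.046], [-0.206, 0.564, -0.8, -979.054], [-0.024, 0.814, 0.581, 746.87], [0.0, 0.0, 0.0, 1.0]]
top 43.17309938059234 266.8172533298244 200.5615663401749 2 ['image', 'vertical_fov', 'cx', 'cy', 'extrinsics', 'shot']
[[-0.016, 0.99, -0.138, 277.067], [-1.0, -0.014, 0.013, 0.14], [0.011, 0.138, 0.99, 1559.398], [0.0, 0.0, 0.0, 1.0]]
wrist 58.82061334735308 253.44601347429108 188.81740239494516 3 ['image', 'vertical_fov', 'cx', 'cy', 'extrinsics', 'shot']
[[0.395, 0.877, 0.274, 325.379], [-0.919, 0.377, 0.119, -542.025], [0.001, -0.299, 0.954, 384.239], [0.0, 0.0, 0.0, 1.0]]
```

View pics/top0.png

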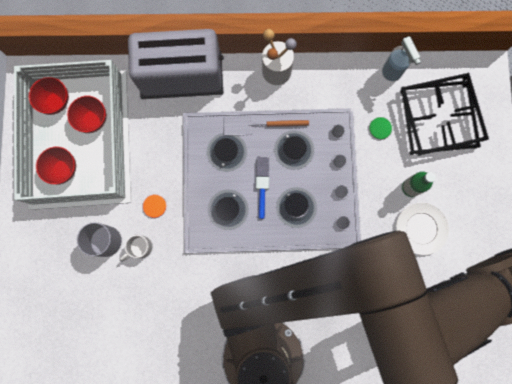

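View pics/side0.png

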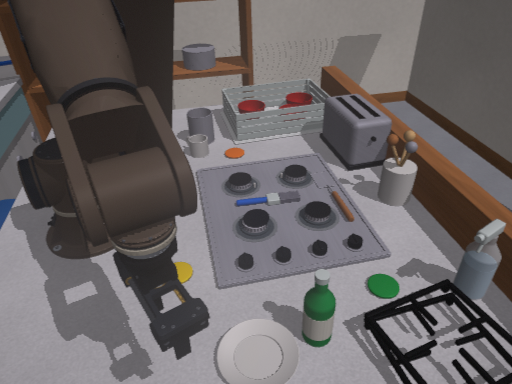

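View pics/wrist0.png

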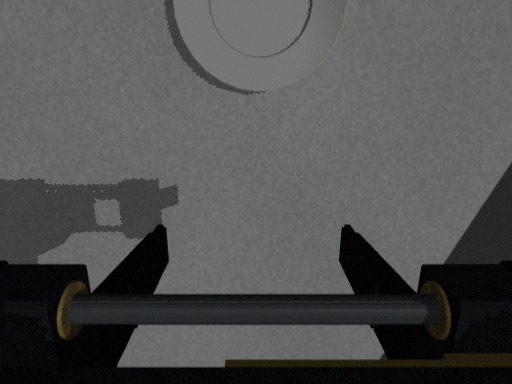

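```bash
python3 - <<'E'
import cv2
t=cv2.imread("pics/top0.png")[95:260,175:365]
cv2.imwrite("pics/top0z.png",cv2.resize(t,None,fx=4,fy=3.6,interpolation=cv2.INTER_CUBIC)[:600] if 0 else cv2.resize(t,None,fx=3.6,fy=3.6,interpolation=cv2.INTER_CUBIC))
t=cv2.imread("pics/side0.png")[155:280,190:380]
cv2.imwrite("pics/side0z.png",cv2.resize(t,None,fx=4.2,fy=4.2,interpolation=cv2.INTER_CUBIC))
E
```

```text
(no output)
```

View pics/top0z.png

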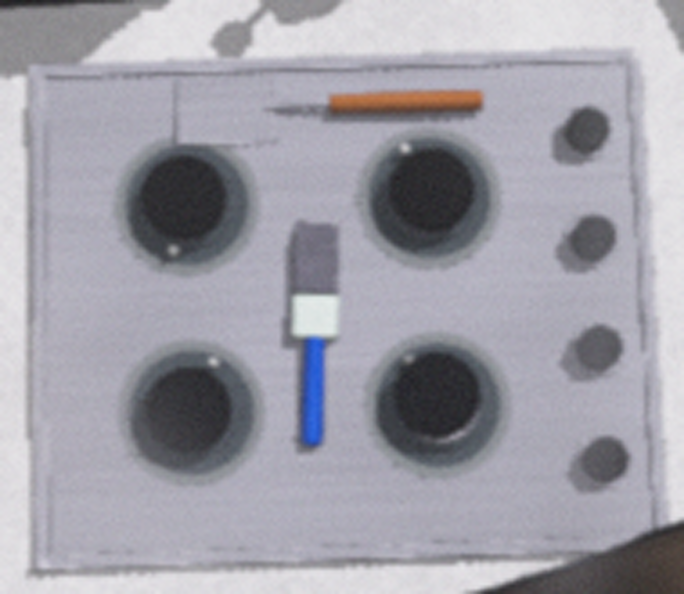

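View pics/side0z.png

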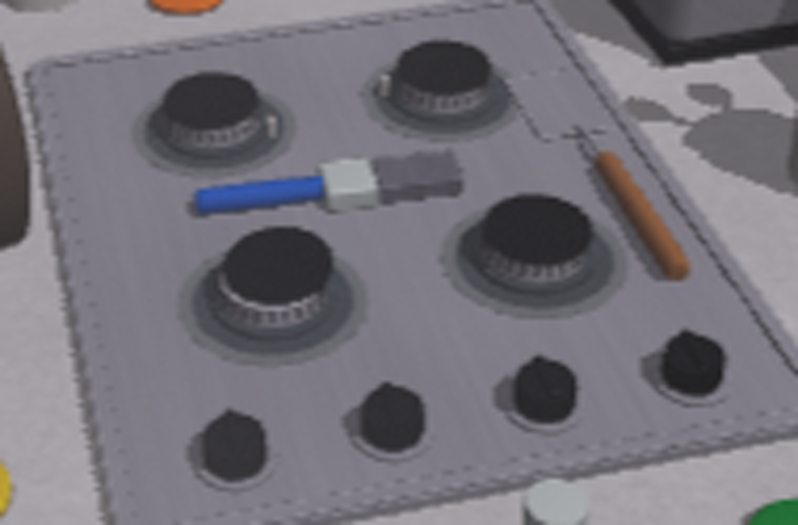

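```bash
cat > h.py <<'E'
import numpy as np,cv2
def pix2w(p,u,v,z):
    f=192/np.tan(np.radians(p['vertical_fov'])/2);T=np.array(p['extrinsics'])
    d=T[:3,:3]@np.array([(u-p['cx'])/f,-(v-p['cy'])/f,-1.]);o=T[:3,3]
    return o+d*(z-o[2])/d[2]
def w2pix(p,X):
    f=192/np.tan(np.radians(p['vertical_fov'])/2);T=np.array(p['extrinsics'])
    c=T[:3,:3].T@(np.array(X)-T[:3,3]);return p['cx']+f*c[0]/-c[2],p['cy']-f*c[1]/-c[2]
E
python3 - <<'E'
import numpy as np,cv2
from h import *
for n,boxes in [("top",[(227,151),(294,149),(228,209),(296,206)]),("side",[(241,181),(295,174),(256,220),(318,212)])]:
    p=np.load(f"pics/{n}0.npy",allow_pickle=True).item()
    g=cv2.cvtColor(p['image'],cv2.COLOR_RGB2GRAY)
    for thr in ((50,65) ):
        m=(g<thr).astype(np.uint8);k,l,s,c=cv2.connectedComponentsWithStats(m)
        for b in boxes:
            i=l[b[1],b[0]]
            if i: print(n,thr,b,s[i],c[i],np.round(pix2w(p,*c[i],44),1))
    if n=="top":
        print(g[200:212,275:320:1][6]); print(g[185:230,296]); print(g[190:232,228])
E
```

```text
top 50 (227, 151) [215 139  22  23 367] [225.53678474 149.83106267] [653.2 109.9  44. ]
top 50 (294, 149) [283 137  23  22 372] [294.03225806 147.84677419] [ 656.8 -109.4   44. ]
top 50 (296, 206) [285 193  23  23 389] [295.53727506 204.40359897] [ 474.1 -109.8   44. ]
top 65 (227, 151) [213 138  25  27 462] [225.31385281 150.16450216] [652.1 110.6  44. ]
top 65 (294, 149) [280 136  27  28 536] [292.89179104 149.37126866] [ 651.9 -105.6   44. ]
top 65 (228, 209) [216 197  23  23 383] [227.91644909 207.51436031] [467.3 103.2  44. ]
top 65 (296, 206) [281 193  27  28 509] [294.19253438 205.40078585] [ 471.  -105.5   44. ]
[166 153 144 141 110  76  66  65  60  59  47  44  42  44  47  45  43  41
  39  41  43  41  39  48  44  46  48  43  43  45  38  36  50  67  85  92
  90  94 112 132 149 154 169 171 173]
[174 173 157 151 140 111  97  79  50  45  45  46  45  43  45  45  46  41
  42  46  45  41  40  39  42  44  45  45  41  41  43  64  93  82  65  64
  85  91  97 110 137 147 152 166 173]
[146 137 121  98  93  92  83  59  49  50  49  50  48  51  53  54  52  52
  49  52  53  56  58  51  55  57  60  59  61  57  71  76  76  81  93 100
 116 139 149 157 170 169]
side 50 (295, 174) [285 165  21  12 186] [295.53225806 170.61290323] [655.  100.2  44. ]
side 50 (256, 220) [244 210  25  17 337] [255.85756677 217.83976261] [ 474.5 -116.9   44. ]
side 50 (318, 212) [305 202  26  16 328] [317.34756098 209.44207317] [ 656.8 -120.7   44. ]
side 65 (241, 181) [226 173  26  20 272] [238.36764706 179.73897059] [458.5  91.3  44. ]
side 65 (295, 174) [282 165  25  19 257] [294.07392996 171.68093385] [648.4  94.9  44. ]
side 65 (256, 220) [239 209  30  20 407] [254.66830467 218.26289926] [ 470.8 -117.9   44. ]
side 65 (318, 212) [300 202  31  23 433] [315.31639723 210.9330254 ] [ 648.8 -126.    44. ]
```

Emit:
{"name": "send_rows", "arguments": {
  "plan": "0 0 -15 0.135 0; 0 0 -15 0.135 0; 0 0 -10 0.136 0; 18 -44 0 0 0; 18 -44 0 0 0; 18 -44 0 0 0; 18 -44 0 0 0; 18 -44 0 0 0"
}}

```text
t: 0.95
eef_pos: [340.3, -352.2, 252.9]
tcp_rot: [-3.137, 0.002, -0.025]
ft_force: [1.6, -0.4, 0.4]
opening: 0.383
```

Emit:
{"name": "send_rows", "arguments": {
  "plan": "18 -44 0 0 0; 18 -44 0 0 0; 18 -44 0 0 0; 18 -44 0 0 0; 18 -44 0 0 0; 18 -44 0 0 0; 18 -44 0 0 0; 14 -44 0 -0.02 0"
}}

```text
t: 1.75
eef_pos: [492.3, 11.7, 254.7]
tcp_rot: [-3.137, 0.001, -0.007]
ft_force: [1.2, -0.4, 0.0]
opening: 0.006
```

Emit:
{"name": "send_rows", "arguments": {
  "plan": "-10 10 0 0 0;0 0 0 0 0"
}}

```text
t: 1.95
eef_pos: [482.9, 7.6, 254.1]
tcp_rot: [-3.137, 0.001, 0.003]
ft_force: [-0.4, 0.1, 0.6]
opening: 0.006
```

```bash
python3 - <<'E'
from cell import env,eyes
import cv2,numpy as np
print(env.state()['eef_pos'],env.state()['ft_force'])
for n in ["top","side","wrist"]:
    p=eyes.read_camera(n)
    cv2.imwrite(f"pics/{n}1.png",p['image'][:,:,::-1]);np.save(f"pics/{n}1.npy",p,allow_pickle=True)
cv2.imwrite("pics/wrist1z.png",cv2.resize(p['image'][:,:,::-1],None,fx=1.5,fy=1.5,interpolation=cv2.INTER_CUBIC))
E
```

```text
[482.89893466   7.60570553 254.1308581 ] [-0.40273662  0.12751327  0.64185282]
```

View pics/wrist1z.png

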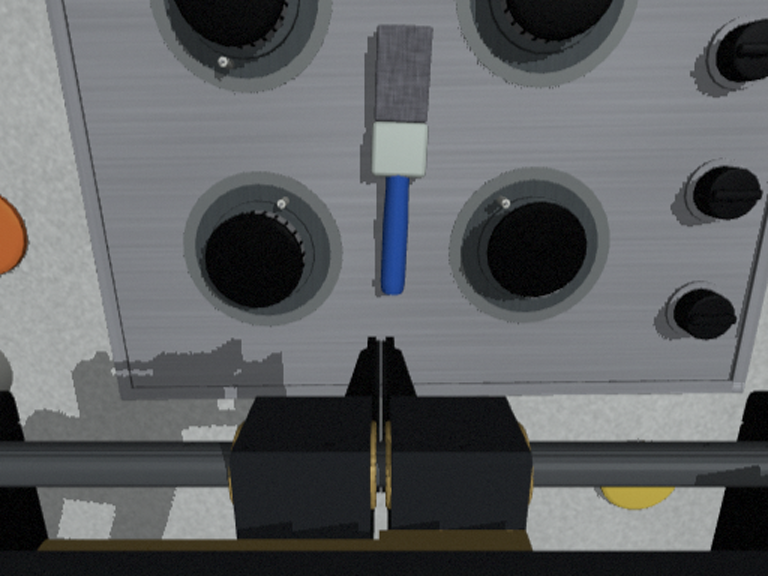

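```bash
python3 - <<'E'
import numpy as np,cv2
from h import *
p=np.load("pics/wrist1.npy",allow_pickle=True).item()
im=p['image'];hsv=cv2.cvtColor(im,cv2.COLOR_RGB2HSV);g=cv2.cvtColor(im,cv2.COLOR_RGB2GRAY)
print(g[167,115:230]);print(g[165,295:410])
for b in [(170,172),(358,167)]:
    for thr in (20,30,40):
        m=(g<thr).astype(np.uint8);k,l,s,c=cv2.connectedComponentsWithStats(m);i=l[b[1],b[0]]
        ct,_=cv2.findContours((l==i).astype(np.uint8),0,1);e=cv2.fitEllipse(max(ct,key=len));e2=cv2.fitEllipse(cv2.convexHull(max(ct,key=len)))
        print(b,thr,s[i],np.round(e[0],1),np.round(e[1],1),np.round(e2[0],1),np.round(e2[1],1),pix2w(p,*e[0],44).round(1))
for b in [(175,165),(353,163)]:
  print(pix2w(p,*b,12))
E
```

```text
[128 127 126 127 127 126 128 117 103 105 104 104 104 104 103  84  65  65
  65  42  44  41  13   2   7  11   2   7   7  12   9   4   0   5   6   8
   4   4  10   3   8   9   9   9   6   7   0  14   1   6  10  12  11   7
   6  11   8   6  10   8  10   3   4  12   8  13   6   6   9   0  12  10
   7  11   7  13   8   6   6   2   3   8   4   7  14  20  79  54  53  63
  63  64  64  64  47  65  66  66  66  65  65  61  61  64  67  85 105 104
 103 103 104 104 105 118 133]
[128 126 128 123  87 105 105 106 105 105 105 103  60  40  42  39  40  39
  41  42  42  42  41  30  32  45  43  42  40  40   5   9   2  13   6   8
   7  10  11   4   3  14   8   8  10  12   9   7   2   6   5   7   7   7
   4   7   8   6  11   5   9  10  10   7   5  11   3   8   9   3  10   2
   6   9   3  11   3   6   6  11   2   3  12   6   1   8   5   4   6  11
   1  12   3   5  12  12  61  66  64  63  62  63  65  91 104 106 105 105
 104 105 106 125 133 132 133]
(170, 172) 20 [ 137  141   66   64 3168] [169.  173.1] [60.6 65.2] [169.2 172.8] [62.3 66.2] [468.9 103.2  44. ]
(170, 172) 30 [ 137  141   66   64 3238] [169.  173.1] [61.5 65.5] [169.5 172.5] [63.6 66.3] [469.  103.1  44. ]
(170, 172) 40 [ 135  141   68   65 3319] [168.8 173.2] [62.7 65.9] [169.1 172.9] [64.7 67.2] [468.8 103.4  44. ]
(358, 167) 20 [ 325  135   66   63 3235] [357.2 166. ] [59.8 67. ] [357.1 166. ] [60.6 67.7] [ 477.8 -113.1   44. ]
(358, 167) 30 [ 324  135   67   63 3280] [357.2 165.9] [60.1 67.5] [357.2 165.9] [61.  68.3] [ 477.8 -113.1   44. ]
(358, 167) 40 [ 316  134   75   66 3550] [354.  166.6] [61.7 75. ] [352.1 167.1] [63.8 79.6] [ 477.  -109.6   44. ]
[470.92554771 103.24881298  12.        ]
[ 473.83688547 -117.50128123   12.        ]
```

```bash
python3 - <<'E'
import numpy as np,cv2
from h import *
p=np.load("pics/wrist1.npy",allow_pickle=True).item()
im=p['image'];g=cv2.medianBlur(cv2.cvtColor(im,cv2.COLOR_RGB2GRAY),3)
for b in [(170,172),(358,167)]:
    for thr in (90,95,112,116):
        m=(g<thr).astype(np.uint8);k,l,s,c=cv2.connectedComponentsWithStats(m);i=l[b[1],b[0]]
        ct,_=cv2.findContours((l==i).astype(np.uint8),0,1);h=max(ct,key=len);e=cv2.fitEllipseDirect(h)
        P=np.array([pix2w(p,*q[0],12)[:2] for q in h]).astype(np.float32)
        ew=cv2.fitEllipseDirect(P[:,None])
        print(b,thr,s[i],np.round(e[0],1),np.round(e[1],1),np.round(ew[0],1),np.round(ew[1],1))
E
```

```text
(170, 172) 90 [ 130  123   90   88 6187] [174.6 166.3] [85.4 91.2] [467.1 103.9] [110.8 112. ]
(170, 172) 95 [ 130  122   91   89 6276] [174.6 166.3] [86.1 91.5] [467. 104.] [111.2 113. ]
(170, 172) 112 [ 122  115  106  102 8481] [174.8 165.4] [ 99.5 107. ] [467.5 103.5] [129.8 130.5]
(170, 172) 116 [ 122  114  106  104 8569] [174.7 165.4] [100.  107.5] [467.4 103.7] [130.6 131. ]
(358, 167) 90 [ 306  120   93   88 6313] [352.3 163.7] [84.6 93.7] [ 470.8 -116.7] [110.9 112.5]
(358, 167) 95 [ 306  119   93   90 6369] [352.3 163.6] [85. 94.] [ 470.9 -116.7] [111.4 112.9]
(358, 167) 112 [ 299  112  107  103 8633] [352.3 162.9] [ 99.6 108.8] [ 471.  -116.6] [130.  131.1]
(358, 167) 116 [ 299  111  107  105 8705] [352.3 163. ] [ 99.9 109.4] [ 470.8 -116.5] [130.9 131.3]
```

Emit:
{"name": "send_rows", "arguments": {
  "plan": "-15 37 20 0 0; -15 37 20 0 0; -15 37 20 0 0; -15 37 20 0 0; 0 0 20 -0.13 0; 0 0 20 -0.13 0; 0 0 0 -0.13 0; 0 0 0 -0.12 0"
}}

```text
t: 2.9
eef_pos: [420.1, -156.5, 130.4]
tcp_rot: [-3.141, -0.007, 0.506]
ft_force: [0.9, -0.8, 0.3]
opening: 0.003
```

```bash
cat > look.py <<'E'
from cell import env,eyes
import cv2,numpy as np,sys
from h import *
k=sys.argv[1];b=(int(sys.argv[2]),int(sys.argv[3])) if len(sys.argv)>2 else None
s=env.state();print(s['t'],s['eef_pos'].round(1),s['tcp_rot'].round(3),s['ft_force'].round(2))
p=eyes.read_camera("wrist");np.save(f"pics/w{k}.npy",p,allow_pickle=True)
cv2.imwrite(f"pics/w{k}.png",cv2.resize(p['image'][:,:,::-1],None,fx=1.5,fy=1.5))
print(np.round(p['extrinsics'],3)[:3,3], [w2pix(p,X) for X in [(470.9,-116.6,12),(470.9,-116.6,44)]])
E
python3 look.py 2
```

```text
2.9 [ 420.1 -156.5  130.4] [-3.141 -0.007  0.506] [ 0.88 -0.84  0.34]
[ 494.011 -117.303  301.086] [(np.float64(238.68628742967672), np.float64(109.57862498180734)), (np.float64(236.95205160129487), np.float64(112.62834660196268))]
```

View pics/w2.png

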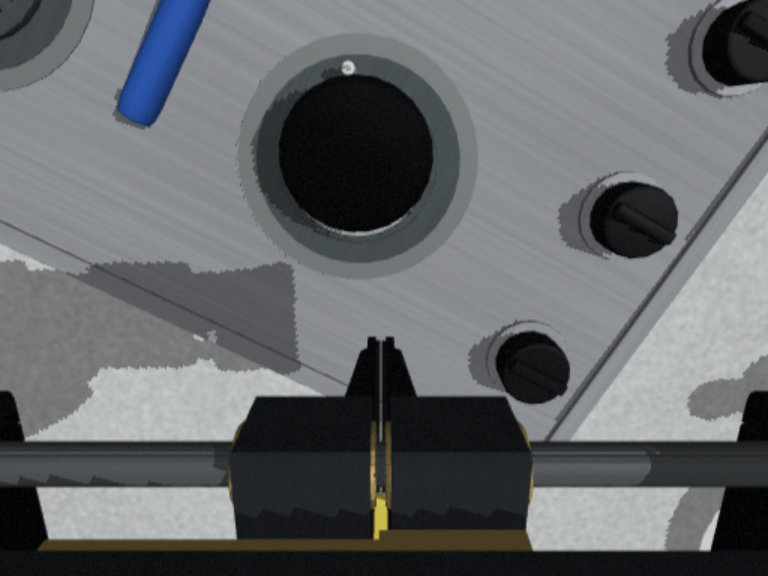

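```bash
cat > fit.py <<'E'
import numpy as np,cv2,sys
from h import *
p=np.load(f"pics/w{sys.argv[1]}.npy",allow_pickle=True).item();b=(int(sys.argv[2]),int(sys.argv[3]));zc=float(sys.argv[4])
g=cv2.medianBlur(cv2.cvtColor(p['image'],cv2.COLOR_RGB2GRAY),3)
for thr,z in ((20,zc),(30,zc),(95,12),(114,12)):
    m=(g<thr).astype(np.uint8);k,l,s,c=cv2.connectedComponentsWithStats(m);i=l[b[1],b[0]]
    ct,_=cv2.findContours((l==i).astype(np.uint8),0,1);h=max(ct,key=len)
    P=np.array([pix2w(p,*q[0],z)[:2] for q in h]).astype(np.float32)
    ew=cv2.fitEllipseDirect(P[:,None]);ep=cv2.fitEllipseDirect(h)
    print(thr,z,s[i],np.round(ep[0],1),np.round(ew[0],1),np.round(ew[1],1),round(ew[2]))
E
python3 fit.py 2 237 102 47
```

```text
20 47.0 [ 186   50  102  104 8323] [236.7 101.7] [ 476.6 -113.5] [72.3 73.3] 15
30 47.0 [ 186   50  103  104 8394] [236.6 101.6] [ 476.6 -113.5] [72.6 73.7] 24
95 12 [  167    37   140   138 14709] [237.7 105.3] [ 470.8 -115.8] [110.7 112.8] 20
114 12 [  167    36   140   140 15035] [237.7 105.4] [ 470.6 -115.9] [112.2 113.4] 18
```

Emit:
{"name": "send_rows", "arguments": {
  "plan": "0 0 0 0.086 0; 26 -5 0 0 0; 26 -5 0 0 0; 26 -6 20 0 0; 0 0 25 0 0; 0 0 20 0 0; 0 0 0 0 0"
}}

```text
t: 3.65
eef_pos: [488.1, -116.0, 65.7]
tcp_rot: [3.139, -0.011, 0.39]
ft_force: [0.5, 0.0, -0.1]
opening: 0.006
```

Emit:
{"name": "send_rows", "arguments": {
  "plan": "0 -7 5 -0.03 0; 0 0 5 0 0; 0 0 0 0 0"
}}

```text
t: 3.95
eef_pos: [485.6, -110.6, 56.8]
tcp_rot: [3.137, -0.012, 0.417]
ft_force: [0.4, 0.0, 0.2]
opening: 0.001
```

Emit:
{"name": "send_rows", "arguments": {
  "plan": "0 0 4 0 0; 0 0 3 0 0; 0 0 0 0 0"
}}

```text
t: 4.25
eef_pos: [486.1, -111.1, 50.6]
tcp_rot: [3.135, -0.014, 0.416]
ft_force: [-0.7, -0.4, 0.4]
opening: 0.003
```

```bash
python3 look.py 3
```

```text
4.25 [ 486.1 -111.1   50.6] [ 3.135 -0.014  0.416] [-0.74 -0.39  0.39]
[561.87  -78.105 221.851] [(np.float64(248.4907808453417), np.float64(240.2422804294347)), (np.float64(248.1715103155629), np.float64(263.87235536892877))]
```

View pics/w3.png

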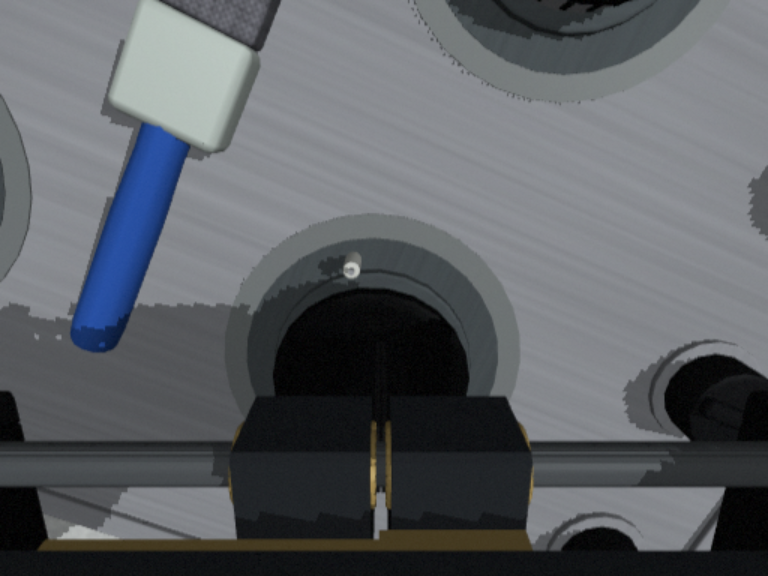

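Emit:
{"name": "send_rows", "arguments": {
  "plan": "0 0 1.5 0 0; 0 0 1.2 0 0"
}}

```text
t: 4.5
eef_pos: [486.4, -111.2, 48.2]
tcp_rot: [3.135, -0.014, 0.416]
ft_force: [0.3, -0.3, 1.3]
opening: 0.005
```

Emit:
{"name": "send_rows", "arguments": {
  "plan": "0 0 0.8 0 0"
}}

```text
t: 4.6
eef_pos: [486.7, -111.2, 47.5]
tcp_rot: [3.134, -0.015, 0.416]
ft_force: [0.7, 3.5, 10.2]
opening: 0.004
```

Emit:
{"name": "send_rows", "arguments": {
  "plan": "0 0 0.8 0 0"
}}

```text
t: 4.7
eef_pos: [487.0, -111.1, 47.4]
tcp_rot: [3.134, -0.016, 0.416]
ft_force: [-4.6, 2.3, 21.2]
opening: 0.002
```

```bash
python3 look.py 4; python3 - <<'E'
from cell import eyes
import cv2
p=eyes.read_camera("side")['image'][195:250,220:300,::-1]
cv2.imwrite("pics/s4.png",cv2.resize(p,None,fx=9,fy=9,interpolation=cv2.INTER_CUBIC))
E
```

```text
4.7 [ 487.  -111.1   47.4] [ 3.134 -0.016  0.416] [-4.6   2.28 21.2 ]
[562.351 -78.021 218.783] [(np.float64(247.92448263771968), np.float64(243.5188166636396)), (np.float64(247.5823106820175), np.float64(267.9187367520383))]
```

Emit:
{"name": "send_rows", "arguments": {
  "plan": "0 0 -5 0 0; 0 0 -5 0 0; 0 0 -5 0 0; 0 0 0 0 0"
}}

```text
t: 5.2
eef_pos: [486.7, -111.0, 63.7]
tcp_rot: [3.134, -0.016, 0.416]
ft_force: [-0.5, -0.2, -0.9]
opening: 0.006
```

```bash
python3 - <<'E'
from cell import eyes
import cv2
p=eyes.read_camera("side")['image'][195:250,220:300,::-1]
q=cv2.resize(p,None,fx=7,fy=7,interpolation=cv2.INTER_CUBIC)
a=cv2.resize(cv2.imread("pics/s4.png"),(q.shape[1],q.shape[0]))
cv2.imwrite("pics/s5.png",cv2.resize(cv2.hconcat([a,q]),None,fx=.7,fy=.7))
E
python3 look.py 5
```

```text
5.25 [ 486.6 -111.    63.4] [ 3.134 -0.016  0.416] [-0.37 -0.14 -0.28]
[561.979 -77.912 234.841] [(np.float64(248.3471121486674), np.float64(233.22690895692494)), (np.float64(248.09754680438252), np.float64(254.36009395832036))]
```

View pics/s5.png

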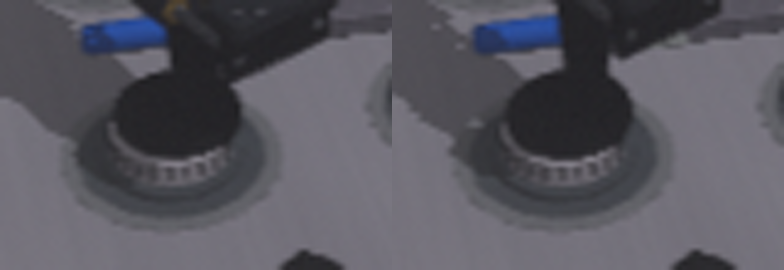

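View pics/w5.png

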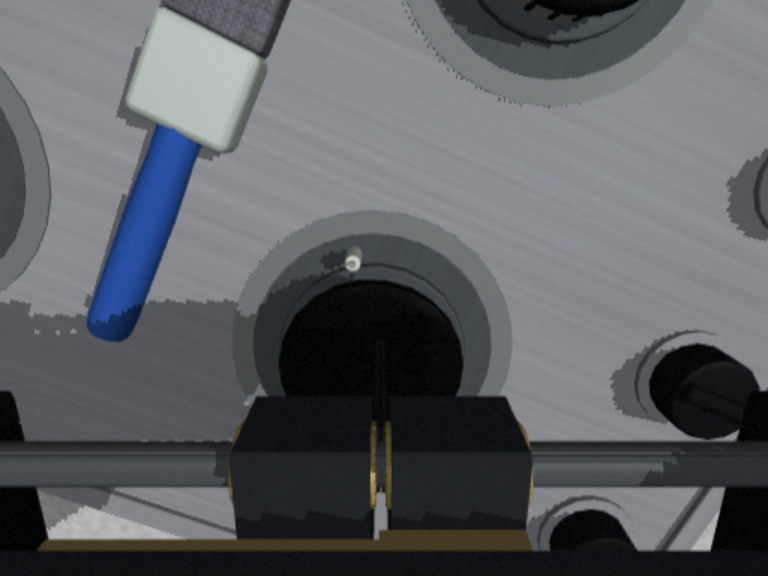

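Emit:
{"name": "send_rows", "arguments": {
  "plan": "0 0 -3 0 0; 23 -1 0 0 0; 23 -1 0 0 0; 0 0 0 0 0"
}}

```text
t: 5.7
eef_pos: [528.5, -90.2, 66.9]
tcp_rot: [3.135, -0.014, 0.415]
ft_force: [-0.2, 0.3, 0.1]
opening: 0.006
```

Emit:
{"name": "send_rows", "arguments": {
  "plan": "0 0 10 0 0; 0 0 10 0 0; 0 0 6 0 0; 0 0 1 0 0;0 0 0 0 0"
}}

```text
t: 6.2
eef_pos: [526.2, -90.7, 36.4]
tcp_rot: [3.138, -0.011, 0.414]
ft_force: [0.5, -0.0, -0.3]
opening: 0.002
```

Emit:
{"name": "send_rows", "arguments": {
  "plan": "0 0 -2 0 0; -2 0 0 0 0; -2 0 0 0 0; 0 0 0 0 0"
}}

```text
t: 6.6
eef_pos: [522.2, -92.7, 39.1]
tcp_rot: [3.137, -0.012, 0.414]
ft_force: [-0.3, 0.3, 0.7]
opening: 0.004
```

```bash
python3 look.py 6
```

```text
6.6 [522.2 -92.7  39.1] [ 3.137 -0.012  0.414] [-0.3   0.33  0.7 ]
[598.377 -60.029 210.199] [(np.float64(252.19316948875013), np.float64(302.1762392016763)), (np.float64(252.35369543006533), np.float64(335.3437272407889))]
```

View pics/w6.png

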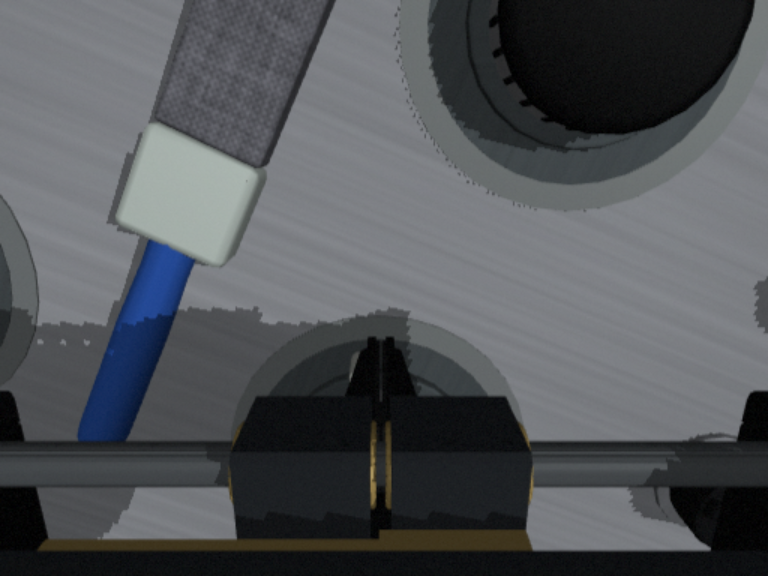

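Emit:
{"name": "send_rows", "arguments": {
  "plan": "-1.5 0 0 0 0; -1.5 0 0 0 0"
}}

```text
t: 6.85
eef_pos: [519.7, -94.0, 39.3]
tcp_rot: [3.136, -0.013, 0.414]
ft_force: [0.2, -0.4, -0.3]
opening: 0.005
```

Emit:
{"name": "send_rows", "arguments": {
  "plan": "-1.5 0 0 0 0"
}}

```text
t: 6.95
eef_pos: [518.3, -94.6, 39.3]
tcp_rot: [3.136, -0.013, 0.414]
ft_force: [-0.7, 0.2, 0.3]
opening: 0.005
```

Emit:
{"name": "send_rows", "arguments": {
  "plan": "-1.5 0 0 0 0"
}}

```text
t: 7.05
eef_pos: [517.0, -95.3, 39.3]
tcp_rot: [3.136, -0.013, 0.414]
ft_force: [1.4, 0.1, -0.1]
opening: 0.005
```

Emit:
{"name": "send_rows", "arguments": {
  "plan": "-1.5 0 0 0 0"
}}

```text
t: 7.15
eef_pos: [515.6, -95.9, 39.3]
tcp_rot: [3.136, -0.013, 0.414]
ft_force: [1.8, -0.5, 0.2]
opening: 0.004
```

Emit:
{"name": "send_rows", "arguments": {
  "plan": "-1.5 0 0 0 0"
}}

```text
t: 7.25
eef_pos: [514.2, -96.6, 39.3]
tcp_rot: [3.136, -0.014, 0.414]
ft_force: [1.1, 0.6, 0.1]
opening: 0.004
```

Emit:
{"name": "send_rows", "arguments": {
  "plan": "-1.5 0 0 0 0"
}}

```text
t: 7.35
eef_pos: [513.7, -97.3, 39.5]
tcp_rot: [3.135, -0.016, 0.414]
ft_force: [9.8, 4.5, -0.3]
opening: 0.005
```

```bash
cat > side.py <<'E'
from cell import eyes
import cv2,sys,numpy as np
P=eyes.read_camera("side");np.save(f"pics/s{sys.argv[1]}.npy",P,allow_pickle=True)
p=P['image'][190:250,215:305,::-1]
cv2.imwrite(f"pics/s{sys.argv[1]}.png",cv2.resize(p,None,fx=8,fy=8,interpolation=cv2.INTER_CUBIC))
E
python3 side.py 7;python3 look.py 7
```

```text
7.4 [513.8 -97.4  39.6] [ 3.134 -0.016  0.414] [4.89 2.95 0.12]
[589.202 -64.57  211.073] [(np.float64(250.72881582567769), np.float64(289.7365735755867)), (np.float64(250.81659251170257), np.float64(321.1765998684937))]
```

View pics/s7.png

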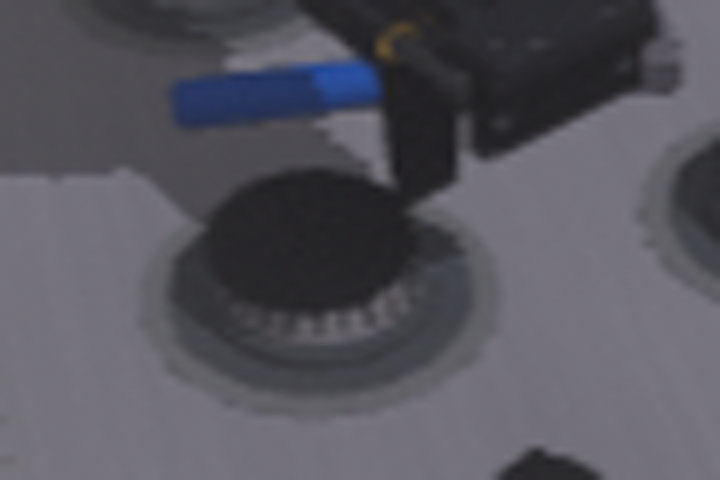

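View pics/w7.png

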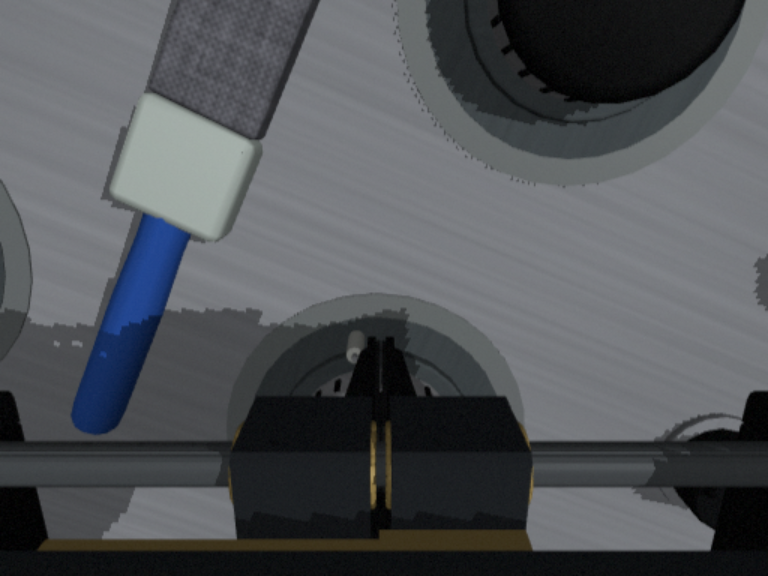

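Emit:
{"name": "send_rows", "arguments": {
  "plan": "4 0 0 0 0; 6 0 -5 0 0; 0 0 -30 0 0; 0 0 -30 0 0; -30 0 -20 0 0; -40 0 0 0 0; -40 0 0 0 0;0 0 0 0 0"
}}

```text
t: 8.25
eef_pos: [419.1, -137.3, 127.9]
tcp_rot: [3.135, -0.013, 0.417]
ft_force: [0.5, -0.3, -0.6]
opening: 0.0
```

```bash
python3 side.py 8;python3 look.py 8
```

```text
8.3 [ 421.1 -137.3  128.1] [ 3.134 -0.014  0.417] [0.33 0.07 0.13]
[ 496.574 -104.062  299.394] [(np.float64(251.35671309775148), np.float64(123.15182216483214)), (np.float64(251.52178028721363), np.float64(127.49063992647984))]
```

View pics/s8.png

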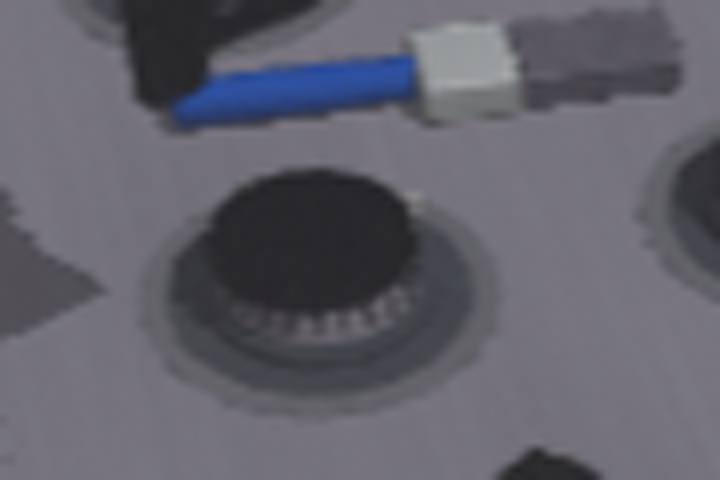

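View pics/w8.png

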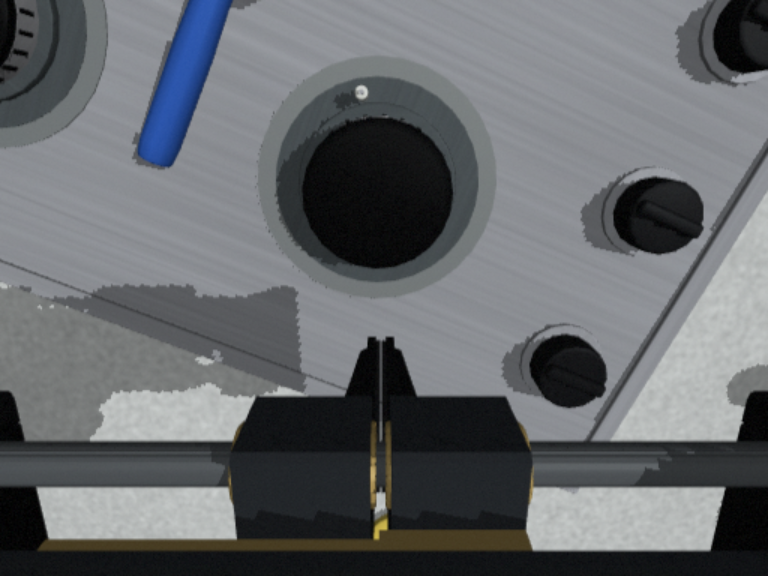

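```bash
python3 fit.py 8 251 128 44
```

```text
20 44.0 [ 202   79  100  100 7324] [251.1 128. ] [ 469.  -117.1] [72.9 73.4] 24
30 44.0 [ 201   78  101  101 7885] [251. 128.] [ 469.  -117.1] [73.2 73.9] 30
95 12 [  183    51   136   137 14467] [250.7 119.3] [ 470.8 -116.1] [110.9 112.1] 42
114 12 [  183    50   136   139 14752] [250.6 119.4] [ 470.6 -116.2] [112.2 113. ] 63
```

Emit:
{"name": "send_rows", "arguments": {
  "plan": "34 0 20 0 0; 32 1 20 0 0; 0 0 20 0 0; 0 0 11 0 0; 0 0 0 0 0"
}}

```text
t: 8.85
eef_pos: [492.4, -109.2, 56.1]
tcp_rot: [3.13, -0.018, 0.419]
ft_force: [-0.5, 0.4, 0.8]
opening: 0.005
```

Emit:
{"name": "send_rows", "arguments": {
  "plan": "-7 0 4 0 0; 0 0 3 0 0; 0 0 1.5 0 0; 0 0 0 0 0"
}}

```text
t: 9.25
eef_pos: [485.9, -112.7, 48.6]
tcp_rot: [3.129, -0.019, 0.419]
ft_force: [-0.7, -0.9, 0.3]
opening: 0.003
```

Emit:
{"name": "send_rows", "arguments": {
  "plan": "0 0 1.3 0 0"
}}

```text
t: 9.35
eef_pos: [486.1, -113.0, 47.7]
tcp_rot: [3.128, -0.02, 0.418]
ft_force: [-0.0, -0.5, -0.4]
opening: 0.005
```

Emit:
{"name": "send_rows", "arguments": {
  "plan": "0 0 1 0 0"
}}

```text
t: 9.45
eef_pos: [486.3, -113.1, 47.0]
tcp_rot: [3.128, -0.02, 0.418]
ft_force: [-0.6, -0.6, -0.6]
opening: 0.006
```

Emit:
{"name": "send_rows", "arguments": {
  "plan": "0 0 1.2 0 0"
}}

```text
t: 9.55
eef_pos: [486.4, -113.2, 45.9]
tcp_rot: [3.128, -0.021, 0.418]
ft_force: [-0.1, 0.2, 0.3]
opening: 0.005
```

Emit:
{"name": "send_rows", "arguments": {
  "plan": "0 0 1.2 0 0"
}}

```text
t: 9.65
eef_pos: [486.4, -113.2, 44.7]
tcp_rot: [3.127, -0.021, 0.418]
ft_force: [0.6, -0.1, 0.1]
opening: 0.003
```

Emit:
{"name": "send_rows", "arguments": {
  "plan": "0 0 0.8 0 0"
}}

```text
t: 9.75
eef_pos: [486.5, -113.2, 44.3]
tcp_rot: [3.127, -0.021, 0.418]
ft_force: [-5.0, 1.2, 20.3]
opening: 0.006
```

Emit:
{"name": "send_rows", "arguments": {
  "plan": "0 0 -5 0 0; 0 0 -30 0 0; 0 0 -45 0.13 0; 0 0 -45 0.13 0; 0 0 -45 0.13 0; 35 -40 0 0 0; 35 -40 0 0 0; 0 -30 0 0 0"
}}

```text
t: 10.55
eef_pos: [549.7, -5.4, 224.2]
tcp_rot: [3.137, -0.028, 0.004]
ft_force: [-0.6, -1.1, -1.2]
opening: 0.004
```

Emit:
{"name": "send_rows", "arguments": {
  "plan": "0 0 0 0 0; 0 0 0 0 0"
}}

```text
t: 10.75
eef_pos: [549.7, -2.1, 224.3]
tcp_rot: [3.137, -0.028, 0.008]
ft_force: [-0.3, -0.5, -0.9]
opening: 0.003
```

```bash
python3 look.py 9
```

```text
10.75 [549.7  -2.1 224.3] [ 3.137 -0.028  0.008] [-0.29 -0.48 -0.92]
[630.55  -2.11 396.69] [(np.float64(344.4281665395749), np.float64(229.72641903585145)), (np.float64(351.90171669277686), np.float64(240.7336542249783))]
```

View pics/w9.png

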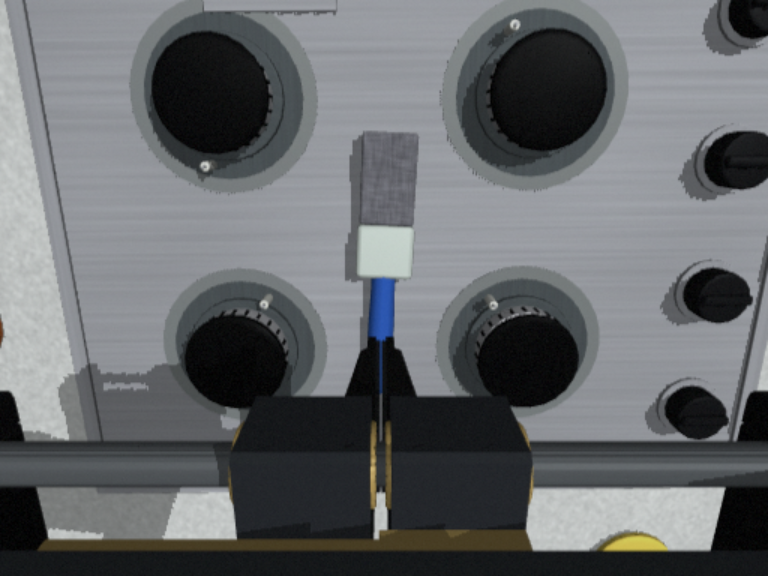

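```bash
python3 fit.py 9 140 60 44; python3 fit.py 9 365 60 44
```

```text
20 44.0 [ 102   21   78   81 4518] [138.6  63.1] [656.1 107.5] [68.5 75.3] 143
30 44.0 [ 101   21   79   82 4992] [139.9  61.6] [657.5 106.3] [73.3 75.2] 163
95 12 [  96    7  106  113 9244] [148.4  63.2] [657.2 107.2] [110.4 111.8] 48
114 12 [  96    7  107  114 9490] [148.4  63. ] [657.4 107.2] [111.2 114.1] 66
20 44.0 [     0      0    512    384 176228] [250.9 193.7] [476.2  -5.8] [517.3 669.7] 177
30 44.0 [ 325   19   79   82 4578] [364.7  59.6] [ 661.3 -112.3] [73.1 75.4] 21
95 12 [ 304    6  105  111 9095] [356.4  61.3] [ 661.3 -113.6] [110.2 110.8] 9
114 12 [ 304    5  106  113 9285] [356.5  61.3] [ 661.2 -113.8] [111.5 111.7] 25
```

```bash
python3 -c "
from cell import job_done;print(job_done())"
```

```text
the job is handed in; nothing more can be done
None
```

The badly placed cap was the one on the near-right burner. It is now seated, and I handed the job in at about 10.8 s of the 56 s. No verdict came back.

- **Finding it:** in the wrist-camera picture this cap sat about 6 to 8 mm off its burner's axis, towards +x and a little +y. The near-left cap was only about 1.6 mm off, within the 2.5 mm play. The far two were only checked roughly from the top camera then.
- **Pressing it:** I pressed its raised side with the shut fingers. The force rose from about 1 N to 10–21 N as the tip came down to 47.5 mm. That is the height expected for a cap tipped level on its spigot, so I took it as rocking. I did not press the other three caps; I checked those only in the pictures.
- **Pushing it in:** I pushed its rim towards the axis. The resistance was under 2 N until the spigot met the far wall of the hole, where it reached about 11 N briefly (the "under 5 N" figure is for the push itself).
- **Checks afterwards:** the cap is now 2.1 mm off axis, and pressing the side that had been raised, it was firm at 44.3 mm (44 mm is seated). The two far caps are 1 to 2 mm off axis. The bystanders did not appear to have moved in the wrist view, which does not show all of them. The arm was clear of everything.

The top and side cameras disagreed by 7 to 11 mm on cap positions across the hob, so I relied on the wrist camera for all measurements. No other check failed.

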